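# Top up the carton column and clamp the stand's sliding leg

### The job

Set the loose carton squarely on top of the column of two cartons on the stacking stand and let go of it. Then push the stand's spring-loaded sliding leg toward the column until its white pointers stand at the black mark on the rail, with the cam lever still open; keeping the leg at the mark, squeeze the cam lever fully shut against the upright fin between the fingers. Finish while still holding: the fingers stay closed on fin and lever with the leg at the mark. Do not shift the column or knock over the glue bottle.

Things in the scene. Friction and masses are not known exactly. Their poses are not given: they have to be found in the camera images.
- stand: fixed aluminium stand: foot plate 250 (x) x 104 x 12 mm; origin at the centre of its underside, on the table; +x runs along the rail to the column. Column centre at x +70 mm, y 0, before a back stop 65 mm high. Two rail cheeks (40 mm high, x -125 to +20 mm, y +-11 mm) carry a black line at x = -45 mm: the length mark. The leg slides between them
- carton_new_centre (a point): centre of the loose closed cardboard carton that lies flat on the table away from the stand; 56 (x) x 86 (y) x 36 mm (z), 0.1 to 0.2 kg; axes along its edges; grasp it across the 56 mm width
- carton_mid_centre (a point): centre of the upper one of the two equal cartons (56 x 86 x 36 mm each) already stacked on the stand, both square to the stand, 56 mm side along the stand's x; its top is 84 mm above the table at the start; the loose carton belongs on it with its sides flush (long side along long side)
- carton_low_centre (a point): centre of the lower carton of the column, which lies on the foot plate
- leg (a joint): travel of the sliding leg along the stand's +x, m: 0 drawn back (its start), 0.060 with its pointers at the black mark, 0.072 end stop. A spring pulls it back with 1.5 N (at 0) to 3 N (at the mark), so it returns when let go; open fingers astride fin and lever can push it by the push bar. At the mark its low retaining plate (64 mm high) stands 6 mm off the cartons
- lever (a joint): angle of the cam lever, rad: 0 upright and flat against the fin (closed, hard stop), 0.52 fully open, leaning out to the stand's +y side. Stiff: it stays where it is left and takes about 5 N at its tip to move. It starts open, 0.40 to 0.50.
- leg_grip (a point): pinch point: midway between the outer faces of fin and closed lever (23 mm apart in all, stand y -8 to +15 mm), 83 mm above the table, moving with the leg (stand x -105, y +3.5 mm at leg 0); axes as the stand's. Black upright fin: 16 mm thick, 44 to 100 mm up. Steel push bar across its front: 96 mm long, 60 to 92 mm up, back face 24 mm to the +x side of this point
- lever_tip (a point): middle of the upper edge of the steel cam lever blade (30 mm wide, 6 mm thick, 45 mm long) on the fin's +y side. Its pivot line is 50 mm above the table at stand y +12 mm, same x as leg_grip; closed it stands straight up to 95 mm, flat by the fin, outer face at stand y +15 mm; open, its tip's outer face reaches stand y +38 mm at most
- glue_bottle_centre (a point): centre of the standing white glue bottle with an orange spout, 55 mm across, 156 mm tall, that stands free on the table to the right of the stand; must not be knocked over

How it is judged (in metres and radians):
On the way, in this order (a step that is already met when the one before it is completed fails the run):
1. the loose carton lies squarely on the column and is let go (horizontal distance between carton_new_centre and carton_mid_centre below 0.008 m and z of carton_new_centre in the frame of carton_mid_centre between 0.034 and 0.038 m and angle between the x axis of carton_new_centre and the x axis of carton_mid_centre, either way round below 0.12 rad and contact force between the fingers and carton_new below 0.1 N), for 0.3 s.
2. the leg is held at the mark with the cam lever still open (value of joint leg between 0.056 and 0.064 m and value of joint lever above 0.2 rad), for 0.2 s.
At the end, for the whole second after the job is handed in: Leg within 4 mm of the mark (0.056 to 0.064), lever below 0.12 rad, fingers pressing fin and lever with over 1.5 N each; column square: top carton within 8 mm and 0.12 rad of the middle one, that within 10 mm of the lowest, lowest moved under 12 mm (value of joint leg between 0.056 and 0.064 m and value of joint lever below 0.12 rad and contact force between the fingers and leg_fin above 1.5 N and contact force between the fingers and lever above 1.5 N and horizontal distance between carton_new_centre and carton_mid_centre below 0.008 m and z of carton_new_centre in the frame of carton_mid_centre between 0.034 and 0.038 m and angle between the x axis of carton_new_centre and the x axis of carton_mid_centre, either way round below 0.12 rad and horizontal distance between carton_mid_centre and carton_low_centre below 0.01 m and angle between carton_new_centre's own z axis and vertical below 0.06 rad and distance of carton_low_centre from where it was at the start of the episode below 0.012 m); the arm keeps its last pose, push and grip.
It fails at once if the cam lever is shut while the leg is not at the mark (value of joint lever below 0.12 rad and (value of joint leg below 0.052 m or value of joint leg above 0.068 m)).
It fails at once if the column is knocked over (angle between any of carton_mid_centre, carton_low_centre's own z axis and vertical above 0.3 rad).
It fails at once if the glue bottle is knocked over (angle between glue_bottle_centre's own z axis and vertical above 0.5 rad).
It also fails if it takes over 50 s, if anything falls off the work surface, if the arm or the gripper's body presses on something with over 40 N, if the wrist force passes 120 N, or if a joint passes its speed limit or range.

### The arm

A 7-joint arm with a two-finger parallel gripper is mounted at the origin on a cart in front of the work surface, level with it; the furniture and walls round the work are solid. World frame = base frame: x ahead of the robot, y to its left, z up, the work surface at z = 0. Lengths are in m, angles in degrees, forces in N, time in s.
With the tool pointing down it reaches from about 0.425 to 0.825 m from the base axis. Payload 3.6 kg.
Tool frame: the origin (TCP) lies at the very end of the fingers, on their centre line; the grasp point (between the pads) lies 19 mm behind it; z points along the fingers, y is the line along which they close (so a half turn about z gives the same grasp; the last joint's range is limited). The gripper opens to 85 mm and grips with 20 to 120 N. Pads are 22 mm wide; open, the fingers measure 114 mm over their backs; the gripper's body (76 mm by 85 mm) begins 54 mm behind the grasp point. The pads swing forward as they close: fully open they stand 13 mm farther back than shut.
Start: joints at [73.997, 35.231, -0.722, 81.555, 0.464, 63.22, -2.315], TCP at [0.163, -0.629, 0.231] pointing down, gripper open.
Joint ranges: [-178.69, 178.69], [-17.37, 117.87], [-77.05, 75.6], [15.02, 138.74], [-78.02, 258.01], [0.78, 113.62], [-162.83, 162.83]. Speed limits (degrees/s): [159.86, 159.86, 180, 180, 180, 180, 180].

### API

Orientations are given as [roll, pitch, yaw] about the fixed x, y, z axes, in that order (R = Rz(yaw) Ry(pitch) Rx(roll)).
In Python, from station import env gives the robot as it stands. The module is installed in compiled form; this text tells all that it offers.
- The arm moves only by the tool arm_command, never from a script. Its argument "deltas" is one flat list of numbers, 7 for each row, row after row: the turn, a rotation vector about the tool's x, y, z in degrees, then the shift along the tool's x, y, z in mm, then the finger opening in mm, from 0 to 85.4. In form: [ax, ay, az, x, y, z, gripper, ax, ay, az, x, y, z, gripper, ...]. A call has exactly 10 rows; each row is the pose to reach, as a shift and turn from the pose commanded when the call began, along the tool's axes at that moment; what a row does not reach only later rows make up. A row lasts 1/8 s, in which the tool goes at most 62.5 mm and 10.7 degrees, less where a joint would pass 70% of its speed; a pose out of reach is approached as far as the arm can. A call with a gripper value outside its range is refused whole. The fingers move at their own pace and stop on an object; "force" is the grip in N (left out, the last holds). Time passes only in rows, so rows that repeat a pose let the fingers close, or fill a call up. It gives the time, the measured TCP pose, the force, the opening and the grip force at its end, in the units of the state.
- env.read_state(): the state, without advancing time (a new reading comes with each control period).
- env.snapshot(name): name is "scene" or "top" or "wrist"; returns a dict with "img" (420x560x3 uint8, red, green, blue), "K" (3x3 intrinsics, pixels), "pose" (4x4, takes a point from camera to world coordinates); the wrist camera has in their place "mount" (4x4, takes a point from camera to tool coordinates, whose origin is the TCP and whose axes are the flange's). Camera axes: x right, y down, z forward; pixel columns grow to the right and rows downward; lengths in m; the calibration is good to about 2 mm. The wrist camera is an equidistant fisheye: a pixel r from the principal point sees the ray r / f radians off the axis. A picture is of the moment at which its call begins: read the wrist's pose just before it. There is no depth.
- env.finish_job(): hands the job in; it is judged then, once.
Trained networks look in a picture, given as the dict that the camera call returned (one of the last four; its "shot" number tells which), for a name from the list of things; names that differ only in an ending like _2 or _b are one class to them, and where a whole thing is asked for, a point or a joint stands for the part that bears it (a point fixed in the world has none). Each returns a list of dicts, best first, with "confidence" (0 to 1); they miss things now and then, are a little off and sometimes report something else, mostly with a low value. They report only what shows in the picture. A call takes as long as a camera call.
- env.silhouettes(thing, picture): "mask" (420x560 bool, what is visible of it) and "point" ([column, row] in pixels, amid what is visible of it).
The state is a dict: "t": time; "joints": joint angles; "qd": joint speeds; "joint_torque": joint torques, N m; "position": TCP position; "tcp_rot": TCP orientation; "force": force on the tool from outside, world axes, zero at the start; "torque": the same for the moment, N m; "gripper_width": opening from 0.0 (shut) to 1.0 (fully open); "grip_force": force on a finger pad.
Only numpy, scipy, OpenCV 4.12 (cv2) and the standard library are available. Lean on these libraries where they do the work, as an engineer would, in place of code of your own. Each camera call takes 0.05 s, during which the arm holds its last target. There are 200 camera calls.

## Working session

There is one attempt and no reset: what is moved stays moved. The work goes in short steps, Python scripts to look and compute and a tool call to move; the robot and the scene stay as the last step left them, time stands still between calls to the robot, and variables do not carry over. Pictures are saved under pics/ and viewed, at most 10 in all, crops included, and the job is handed in when it is done.

Besides the shell and the picture viewer there is one more tool, called after "Emit:" as a command line: name --argument value ..., lists and objects as JSON in quotes. arm_command: Moves the arm, as the interface text tells. Its arguments: {"type":"object","properties":{"deltas":{"type":"array","items":{"type":"number"}},"force":{"type":"number"}},"required":["deltas"]}

```bash
mkdir -p pics; cat > h.py <<'E'
from station import env
import numpy as np, cv2
from scipy.spatial.transform import Rotation as R
def save(s,n): cv2.imwrite(f'pics/{n}.png',s['img'][:,:,::-1])
def onplane(s,px,z):
    K=s['K'];P=s['pose'];d=P[:3,:3]@np.linalg.solve(K,[px[0],px[1],1.]);o=P[:3,3]
    return o+d*(z-o[2])/d[2]
def proj(s,p):
    P=np.linalg.inv(s['pose']);c=P[:3,:3]@np.array(p)+P[:3,3];u=s['K']@c;return u[:2]/u[2]
E
python3 - <<'E'
from h import *
st=env.read_state();print(st)
s=env.snapshot('scene');t=env.snapshot('top')
print(s['pose'].round(3),s['K'].round(1),t['pose'].round(3),t['K'].round(1))
cv2.imwrite('pics/a.png',np.vstack([t['img'],s['img']])[:,:,::-1][:, :, :])
im=cv2.resize(np.hstack([t['img'],s['img']]),(1120,420));
save(t,'top0');save(s,'scene0')
for pic,n in((t,'top'),(s,'scene')):
  for th in['stand','carton_new_centre','carton_mid_centre','carton_low_centre','leg','lever','glue_bottle_centre','leg_grip','lever_tip']:
    for d in env.silhouettes(th,pic)[:2]:
      m=d['mask'].astype(np.uint8); r=cv2.minAreaRect(cv2.findNonZero(m)) if m.any() else None
      print(n,th,round(d['confidence'],2),np.round(d['point']),m.sum(),r)
E
```

```text
{'t': 0.0, 'joints': array([73.99541914, 35.29154436, -0.7220514 , 81.64259603,  0.46369219,
       63.21907993, -2.315052  ]), 'qd': array([ 0.02195216, -0.01156363, -0.01784423, -0.00735456, -0.07195953,
        0.03579034, -0.03372527]), 'joint_torque': array([ 1.11573424e-04, -4.69214666e+01,  2.58901482e-01, -1.71033239e+01,
        9.89062653e-03,  9.56782547e-03, -8.74071759e-06]), 'position': array([ 0.162405  , -0.62858373,  0.23010483]), 'tcp_rot': array([-1.79849668e+02,  2.33008306e-03,  1.44889216e+01]), 'force': array([0.07600797, 0.17957599, 0.09949437]), 'torque': array([0.08284438, 0.00604826, 0.03613687]), 'grip_force': 0.0, 'gripper_width': 1.0010398262407791}
[[-0.955  0.148 -0.257  0.842]
 [ 0.296  0.519 -0.802  0.608]
 [ 0.014 -0.842 -0.54   0.684]
 [ 0.     0.     0.     1.   ]] [[533.9   0.  295.3]
 [  0.  533.9 202.2]
 [  0.    0.    1. ]] [[ 0.011 -0.988  0.156  0.412]
 [-0.999 -0.006  0.032 -0.283]
 [-0.031 -0.157 -0.987  0.952]
 [ 0.     0.     0.     1.   ]] [[427.    0.  280.1]
 [  0.  427.  208.5]
 [  0.    0.    1. ]]
top stand 0.97 [314. 249.] 3771 ((
[... 1652 characters left out ...]
[274. 192.] 895 ((275.9949035644531, 190.57106018066406), (28.14258575439453, 33.62860870361328), 4.085616588592529)
scene carton_mid_centre 0.46 [354. 189.] 614 ((353.493896484375, 193.0548858642578), (23.080190658569336, 32.025142669677734), 6.34019136428833)
scene carton_low_centre 0.6 [278. 214.] 394 ((276.5, 208.5), (25.0, 29.0), 90.0)
scene leg 0.61 [353. 194.] 640 ((341.4053649902344, 194.43243408203125), (31.235807418823242, 52.6076774597168), 80.53767395019531)
scene lever 0.54 [356. 201.] 236 ((355.0, 199.5), (15.0, 16.0), 90.0)
scene glue_bottle_centre 0.9 [294. 156.] 945 ((289.5, 155.5), (59.0, 21.0), 90.0)
scene lever_tip 0.63 [356. 200.] 224 ((355.0, 199.5), (15.0, 16.0), 90.0)
```

View pics/top0.png

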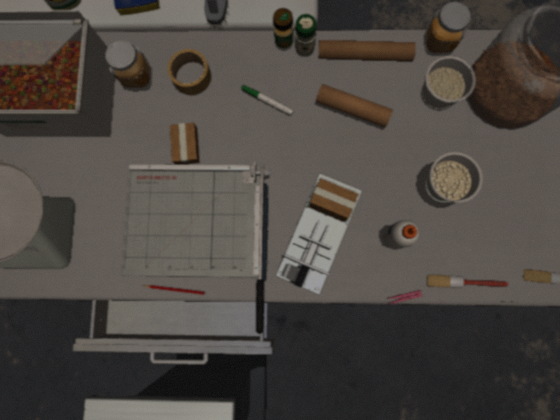

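View pics/scene0.png

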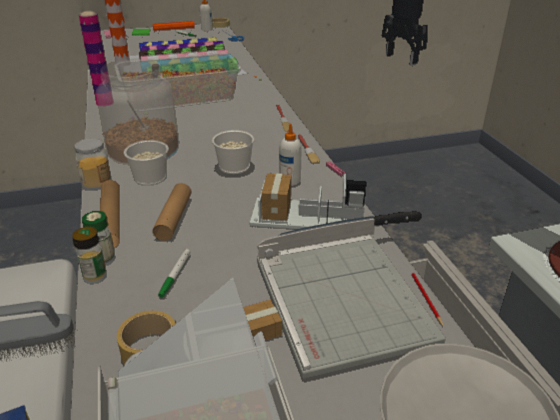

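The top view shows the loose carton at about (185,144), the stand running from the column at (334,199) down to the leg at (298,272), and the bottle at (404,233). In the scene view the loose carton is at (264,320), with a paper cutter beside it.

```bash
python3 - <<'E'
from h import *
t=env.snapshot('top')
def rect(th,z):
    d=env.silhouettes(th,t)[0];m=d['mask'].astype(np.uint8)
    c=cv2.boxPoints(cv2.minAreaRect(cv2.findNonZero(m)))
    w=np.array([onplane(t,p,z) for p in c]);e=w[1]-w[0];f=w[2]-w[1]
    if np.linalg.norm(f)>np.linalg.norm(e): e,f=f,e
    print(th,w.mean(0).round(4),'long',np.linalg.norm(e).round(3),np.degrees(np.arctan2(e[1],e[0])).round(1)%180,'short',np.linalg.norm(f).round(3))
    return w.mean(0)
rect('carton_new_centre',.036);rect('carton_mid_centre',.084);rect('stand',.012);rect('leg',.09);rect('lever',.09);print(onplane(t,[400,239],0.0))
rect('glue_bottle_centre',.08)
# paper cutter / corners
for p in [(130,165),(262,165),(265,278)]: print(p,onplane(t,p,.03).round(3))
big=cv2.resize(t['img'][125:310,160:440],None,fx=2.8,fy=2.8,interpolation=cv2.INTER_CUBIC);cv2.imwrite('pics/top1.png',big[:,:,::-1])
E
```

```text
carton_new_centre [ 0.7048 -0.0365  0.036 ] long 0.098 7.400000000000006 short 0.062Traceback (most recent call last):
  File "<stdin>", line 10, in <module>
  File "<stdin>", line 4, in rect
IndexError: list index out of range
```

```bash
cat > m.py <<'E'
from h import *
t=env.snapshot('top')
def rect(th,z):
    D=env.silhouettes(th,t)
    if not D: print(th,'missed');return
    d=D[0];m=d['mask'].astype(np.uint8)
    c=cv2.boxPoints(cv2.minAreaRect(cv2.findNonZero(m)))
    w=np.array([onplane(t,p,z) for p in c]);e=w[1]-w[0];f=w[2]-w[1]
    if np.linalg.norm(f)>np.linalg.norm(e): e,f=f,e
    print(th,round(d['confidence'],2),w.mean(0).round(4),'long',np.linalg.norm(e).round(3),np.degrees(np.arctan2(e[1],e[0])).round(1)%180,'short',np.linalg.norm(f).round(3))
E
python3 - <<'E'
from m import *
rect('carton_new_centre',.036);rect('carton_mid_centre',.084);rect('stand',.012);rect('leg',.09);rect('lever',.09);rect('glue_bottle_centre',.08)
for p in [(130,165),(262,165),(265,278)]: print(p,onplane(t,p,.03).round(3))
big=cv2.resize(t['img'][125:310,160:440],None,fx=2.8,fy=2.8,interpolation=cv2.INTER_CUBIC);cv2.imwrite('pics/top1.png',big[:,:,::-1])
E
```

```text
carton_new_centre 0.59 [ 0.7049 -0.0378  0.036 ] long 0.093 6.599999999999994 short 0.06
carton_mid_centre missed
stand 0.61 [ 0.5076 -0.3397  0.012 ] long 0.252 157.4 short 0.109
leg 0.56 [ 0.4379 -0.3107  0.09  ] long 0.1 153.9 short 0.096
lever 0.69 [ 0.6866 -0.0513  0.09  ] long 0.091 5.800000000000011 short 0.063
glue_bottle_centre 0.86 [ 0.4981 -0.5012  0.08  ] long 0.077 116.9 short 0.055
(130, 165) [0.655 0.086 0.03 ]
(262, 165) [ 0.656 -0.211  0.03 ]
(265, 278) [ 0.408 -0.222  0.03 ]
```

View pics/top1.png

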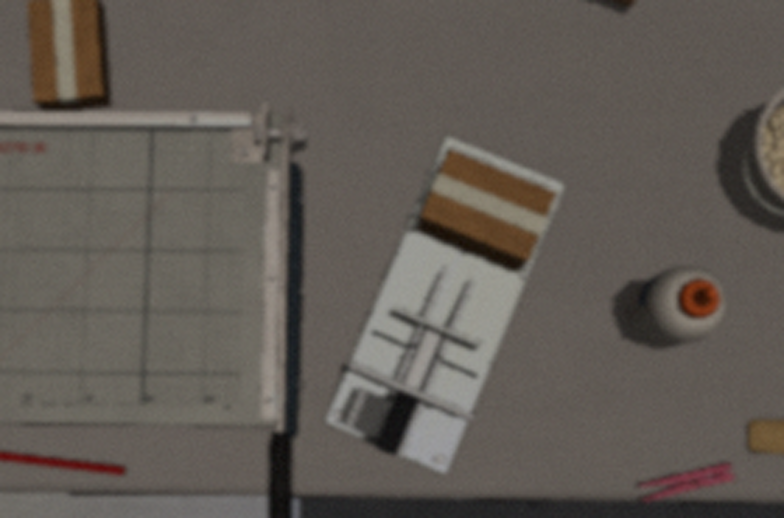

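The enlarged top view shows the foot-plate corners at (448,137), (565,187), (447,473) and (327,420) in the crop. That agrees with a stand centre of about (0.508,-0.340) and yaw of about -22.6°. I'm setting out toward the loose carton now.

Emit:
arm_command --deltas '[0, 0, 1, 25, -16, 0, 85, 0, 0, 2, 67, -44, 0, 85, 0, 0, 3, 117, -76, 0, 85, 0, 0, 4, 168, -109, 0, 85, 0, 0, 5, 218, -141, 0, 85, 0, 0, 6, 268, -174, 0, 85, 0, 0, 7, 319, -207, 0, 85, 0, 0, 8, 369, -239, 0, 85, 0, 0, 8, 420, -272, 0, 85, 0, 0, 8, 470, -305, 0, 85]' --force 30

```text
t: 2.75
position: [0.5427, -0.215, 0.2316]
tcp_rot: [180.0, -0.0, 6.5]
force: [0.9, -0.9, -0.3]
gripper_width: 0.998
grip_force: 0.0
```

```bash
cat >> h.py <<'E'
def need(xy_z,yaw=None):
    st=env.read_state();r=R.from_euler('xyz',st['tcp_rot'],degrees=True)
    print('t',st['t'],'pos',st['position'].round(4),'rot',st['tcp_rot'].round(2),'F',st['force'].round(1),'w',round(st['gripper_width'],3),'gf',st['grip_force'])
    d=r.inv().apply(np.array(xy_z)-st['position'])*1000
    dr=(r.inv()*R.from_euler('xyz',[180,0,yaw],degrees=True)).as_rotvec(degrees=True) if yaw is not None else 0
    print('shift',d.round(1),'turn',np.round(dr,2))
E
python3 -c "
from h import *
need([.705,-.037,.2],6.5)"
```

```text
t 2.75 pos [ 0.5427 -0.215   0.2316] rot [ 1.7997e+02 -4.0000e-02  6.4800e+00] F [ 0.9 -0.9 -0.3] w 0.998 gf 0.0
shift [ 181.3 -158.6   31.7] turn [ 0.03 -0.04 -0.02]
```

Emit:
arm_command --deltas '[0, 0, 0, 45, -39, 8, 85, 0, 0, 0, 88, -77, 15, 85, 0, 0, 0, 125, -110, 25, 85, 0, 0, 0, 153, -134, 40, 85, 0, 0, 0, 170, -150, 50, 85, 0, 0, 0, 178, -156, 58, 85, 0, 0, 0, 179, -157, 60, 85, 0, 0, 0, 179, -157, 60, 85, 0, 0, 0, 179, -157, 60, 85, 0, 0, 0, 179, -157, 60, 85]'

```text
t: 4.0
position: [0.7014, -0.0411, 0.1721]
tcp_rot: [180.0, -0.0, 6.4]
force: [0.0, 0.4, -0.6]
gripper_width: 0.995
grip_force: 0.0
```

```bash
cat >> h.py <<'E'
def wray(s,px,T):
    K=s['K'];d=np.array([(px[0]-K[0,2]),(px[1]-K[1,2])]);r=np.hypot(*d);th=r/K[0,0]
    c=np.array([*(d/max(r,1e-9)*np.sin(th)),np.cos(th)]);P=T@s['mount'];return P[:3,3],P[:3,:3]@c
def wshot():
    st=env.read_state();T=np.eye(4);T[:3,:3]=R.from_euler('xyz',st['tcp_rot'],degrees=True).as_matrix();T[:3,3]=st['position']
    return env.snapshot('wrist'),T
def wplane(s,T,px,z):
    o,d=wray(s,px,T);return o+d*(z-o[2])/d[2]
def wproj(s,T,p):
    P=np.linalg.inv(T@s['mount']);c=P[:3,:3]@np.array(p)+P[:3,3];th=np.arctan2(np.hypot(c[0],c[1]),c[2])
    return s['K'][:2,2]+s['K'][0,0]*th*c[:2]/np.hypot(c[0],c[1])
def wrect(s,T,th,z,k=0):
    D=env.silhouettes(th,s)
    if not D: print(th,'missed');return
    for d in D[:2]:
        n=cv2.findNonZero(d['mask'].astype(np.uint8))
        w=np.array([wplane(s,T,p,z)[:2] for p in n[:,0]])
        c,sz,a=cv2.minAreaRect((w*1000).astype(np.float32))
        print(th,round(d['confidence'],2),'rect',np.round(c,1),np.round(sz,1),round(a,1),'px',np.round(d['point']),len(n))
E
python3 - <<'E'
from h import *
need([.705,-.037,.2],6.5)
s,T=wshot();save(s,'w0');print(s['K'].round(1),s['mount'].round(3))
wrect(s,T,'carton_new_centre',.036)
E
```

```text
t 4.0 pos [ 0.7014 -0.0411  0.1721] rot [ 1.7998e+02 -5.0000e-02  6.4200e+00] F [ 0.   0.4 -0.6] w 0.995 gf 0.0
shift [  4.   -3.7 -27.9] turn [ 0.02 -0.05 -0.08]
[[325.2   0.  283.1]
 [  0.  325.2 211.6]
 [  0.    0.    1. ]] [[-0.    -0.954 -0.3    0.076]
 [ 1.    -0.    -0.    -0.   ]
 [ 0.    -0.3    0.954 -0.142]
 [ 0.     0.     0.     1.   ]]
carton_new_centre 0.93 rect [709.4 -34.2] [89.6 56.1] 6.8 px [276. 187.] 6077
```

View pics/w0.png

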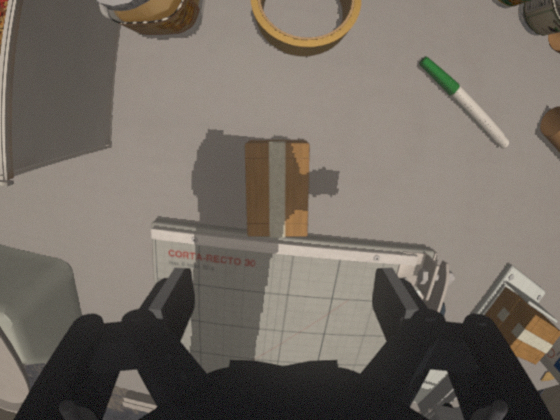

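The wrist view shows the carton at columns 246–309, rows 140–238, with its near end close to the cutter edge at row 238. The fingers have room on both long sides, so I'll descend and grasp.

Emit:
arm_command --deltas '[0, 0, -0.3, 4, -3, 25, 85, 0, 0, -0.4, 7, -6, 65, 85, 0, 0, -0.4, 7, -6, 105, 85, 0, 0, -0.4, 7, -6, 138, 85, 0, 0, -0.4, 7, -6, 155, 85, 0, 0, -0.4, 7, -6, 162, 85, 0, 0, -0.4, 7, -6, 162, 70, 0, 0, -0.4, 7, -6, 162, 50, 0, 0, -0.4, 7, -6, 162, 45, 0, 0, -0.4, 7, -6, 162, 45]' --force 30

```text
t: 5.35
position: [0.7091, -0.0336, 0.0112]
tcp_rot: [180.0, -0.2, 6.9]
force: [-0.1, -0.1, 5.9]
gripper_width: 0.643
grip_force: 35.1
```

```bash
python3 - <<'E'
from h import *
need([.705,-.037,.2],6.5)
E
```

```text
t 5.35 pos [ 0.7091 -0.0336  0.0112] rot [179.97  -0.2    6.88] F [-0.1 -0.1  5.9] w 0.643 gf 35.14400124549866
shift [  -3.8    3.  -188.8] turn [ 0.03 -0.2   0.38]
```

Emit:
arm_command --deltas '[0, 0, 0, 0, 0, -15, 45, 0, 0, 0, 0, 0, -55, 45, 0, 0, 0, -11, 12, -100, 45, 0, 0, 0, -32, 36, -145, 45, 0, 0, 0, -64, 71, -185, 45, 0, 0, 0, -101, 112, -215, 45, 0, 0, 0, -140, 156, -235, 45, 0, 0, 0, -180, 200, -240, 45, 0, 0, 0, -218, 242, -240, 45, 0, 0, 0, -245, 272, -240, 45]' --force 40

```text
t: 6.6
position: [0.4942, -0.3354, 0.2498]
tcp_rot: [180.0, 0.1, 6.7]
force: [-0.3, -0.7, -1.2]
gripper_width: 0.651
grip_force: 44.9
```

Emit:
arm_command --deltas '[0, 0, 0, -15, 17, 0, 45, 0, 0, 0, -21, 24, 0, 45, 0, 0, 0, -22, 24, 0, 45, 0, 0, 0, -22, 24, 0, 45, 0, 0, 0, -22, 24, 0, 45, 0, 0, 0, -22, 24, 0, 45, 0, 0, 0, -22, 24, 0, 45, 0, 0, 0, -22, 24, 0, 45, 0, 0, 0, -22, 24, 0, 45, 0, 0, 0, -22, 24, 0, 45]'

```text
t: 7.85
position: [0.4781, -0.3594, 0.2493]
tcp_rot: [-180.0, 0.0, 6.9]
force: [-0.1, -0.1, -1.1]
gripper_width: 0.643
grip_force: 44.9
```

```bash
python3 - <<'E'
from h import *
need([.572,-.3666,.2],67.4)
s,T=wshot();save(s,'w1')
wrect(s,T,'carton_mid_centre',.084)
wrect(s,T,'stand',.012)
wrect(s,T,'carton_new_centre',T[2,3]+.026)
wrect(s,T,'lever',.09)
wrect(s,T,'glue_bottle_centre',.1)
E
```

```text
t 7.85 pos [ 0.4781 -0.3594  0.2493] rot [-179.99    0.      6.88] F [-0.1 -0.1 -1.1] w 0.643 gf 44.90858495235443
shift [92.3 18.4 49.3] turn [-1.000e-02 -0.000e+00 -6.052e+01]
carton_mid_centre 0.77 rect [ 572.8 -368.1] [86.1 55.9] 67.6 px [304.  97.] 5278
stand 0.96 rect [ 487.1 -329.6] [107.5 301.6] 65.6 px [260. 150.] 9153
carton_new_centre 0.64 rect [ 483.9 -358. ] [88.9 55.3] 6.9 px [283. 268.] 23103
lever 0.63 rect [ 425.1 -278.4] [25.  37.2] 20.0 px [204. 238.] 583
glue_bottle_centre 0.79 rect [ 504.2 -498.5] [102.3  52. ] 65.0 px [421. 188.] 3537
```

View pics/w1.png

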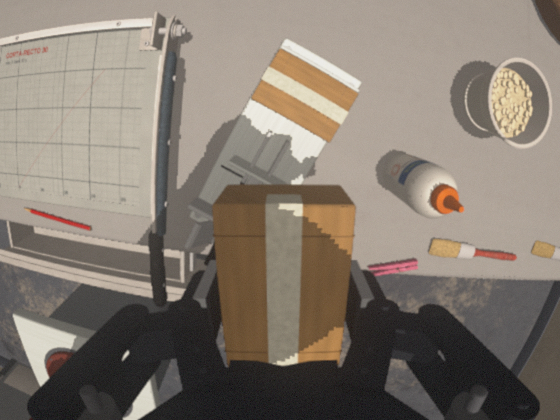

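The wrist view shows the column top at columns 250–358, rows 45–140, and the held carton filling columns 215–355 with its lower front edge at row 185. I'll use that edge to check how the carton sits in the hand.

```bash
python3 - <<'E'
from h import *
s,T=wshot();Ti=np.linalg.inv(T)
D=env.silhouettes('carton_new_centre',s)
if D:
    m=D[0]['mask'];cols=[230,255,285,315,340]
    for c in cols:
        r=np.where(m[:,c])[0].min();
        for z in(-.011,.025): print(c,r,z,(Ti@np.r_[wplane(s,T,(c,r),T[2,3]+z),1])[:3].round(4))
for x in(.0417,):
    for z in(-.011,.025):
        for y in(-.028,.028): print(x,y,z,wproj(s,T,(T@[x,y,-z,1])[:3]).round(1))
need([.5728,-.3681,.14],67.5)
E
```

```text
230 183 -0.011 [ 0.0423 -0.0262  0.011 ]
230 183 0.025 [ 0.0502 -0.0201 -0.025 ]
255 184 -0.011 [ 0.0417 -0.014   0.011 ]
255 184 0.025 [ 0.0497 -0.0108 -0.025 ]
285 183 -0.011 [0.0422 0.0005 0.011 ]
285 183 0.025 [ 0.0501  0.0003 -0.025 ]
315 183 -0.011 [0.0422 0.015  0.011 ]
315 183 0.025 [ 0.0501  0.0114 -0.025 ]
340 185 -0.011 [0.0413 0.0274 0.011 ]
340 185 0.025 [ 0.0494  0.0208 -0.025 ]
0.0417 -0.028 -0.011 [226.4 184.2]
0.0417 0.028 -0.011 [341.3 184.2]
0.0417 -0.028 0.025 [210.7 205. ]
0.0417 0.028 0.025 [357.4 205. ]
t 8.25 pos [ 0.4781 -0.3593  0.2493] rot [-179.99    0.      6.88] F [-0.2  0.8 -0.8] w 0.649 gf 44.90815043449402
shift [ 92.9  20.1 109.3] turn [-1.000e-02 -0.000e+00 -6.062e+01]
```

Emit:
arm_command --deltas '[0, 0, -6, 5, 1, 0, 45, 0, 0, -14, 16, 3, 5, 45, 0, 0, -22, 32, 6, 15, 45, 0, 0, -30, 50, 10, 30, 45, 0, 0, -38, 66, 14, 50, 45, 0, 0, -46, 80, 17, 72, 45, 0, 0, -54, 89, 18, 94, 45, 0, 0, -59, 93, 19, 110, 45, 0, 0, -60.6, 93.5, 19.3, 119, 45, 0, 0, -60.6, 93.5, 19.3, 119, 45]'

```text
t: 9.5
position: [0.5727, -0.3674, 0.1296]
tcp_rot: [-179.9, -0.0, 67.4]
force: [-0.5, 0.1, -1.1]
gripper_width: 0.65
grip_force: 44.9
```

```bash
python3 - <<'E'
from h import *
need([.5732,-.3672,.095],67.5)
E
```

```text
t 9.5 pos [ 0.5727 -0.3674  0.1296] rot [-179.91   -0.     67.42] F [-0.5  0.1 -1.1] w 0.65 gf 44.920878410339355
shift [ 0.3  0.5 34.6] turn [-0.09 -0.   -0.08]
```

Emit:
arm_command --deltas '[0, 0, 0, 0.3, 0.5, 10, 45, 0, 0, 0, 0.3, 0.5, 20, 45, 0, 0, 0, 0.3, 0.5, 27, 45, 0, 0, 0, 0.3, 0.5, 31, 45, 0, 0, 0, 0.3, 0.5, 33, 45, 0, 0, 0, 0.3, 0.5, 34, 45, 0, 0, 0, 0.3, 0.5, 34, 45, 0, 0, 0, 0.3, 0.5, 34, 45, 0, 0, 0, 0.3, 0.5, 34, 45, 0, 0, 0, 0.3, 0.5, 34, 45]'

```text
t: 10.75
position: [0.5739, -0.3672, 0.0964]
tcp_rot: [180.0, -0.0, 67.5]
force: [-0.8, -0.6, -0.7]
gripper_width: 0.645
grip_force: 44.9
```

Emit:
arm_command --deltas '[0, 0, 0, -0.5, -0.5, 0.7, 45, 0, 0, 0, -0.5, -0.5, 1.4, 45, 0, 0, 0, -0.5, -0.5, 1.4, 50, 0, 0, 0, -0.5, -0.5, 1.4, 56, 0, 0, 0, -0.5, -0.5, 1.4, 62, 0, 0, 0, -0.5, -0.5, 1.4, 72, 0, 0, 0, -0.5, -0.5, 1.4, 85, 0, 0, 0, -0.5, -0.5, 1.4, 85, 0, 0, 0, -0.5, -0.5, 1.4, 85, 0, 0, 0, -0.5, -0.5, 1.4, 85]'

```text
t: 12.0
position: [0.5732, -0.3675, 0.0949]
tcp_rot: [-180.0, -0.0, 67.5]
force: [0.1, 0.5, -0.4]
gripper_width: 0.996
grip_force: 0.0
```

Emit:
arm_command --deltas '[0, 0, 0, 0, 0, -10, 85, 0, 0, 0, 0, 0, -30, 85, 0, 0, 0, 0, 0, -60, 85, 0, 0, 0, 0, 0, -90, 85, 0, 0, 5, 0, 0, -115, 85, 0, 0, 13, 0, 0, -130, 85, 0, 0, 22, 0, 0, -130, 85, 0, 0, 31, 0, 0, -130, 85, 0, 0, 40, 0, 0, -130, 85, 0, 0, 49, 0, 0, -130, 85]'

```text
t: 13.25
position: [0.5734, -0.3673, 0.2258]
tcp_rot: [180.0, -0.1, 18.2]
force: [0.9, 0.3, -0.0]
gripper_width: 0.998
grip_force: 0.0
```

```bash
python3 - <<'E'
from h import *
a=np.radians(-22.5);c=np.array([.5728,-.3681])-.07*np.array([np.cos(a),np.sin(a)])
w=lambda x,y:c+R.from_euler('z',-22.5,degrees=True).apply([x,y,0])[:2]
print('stand',c,'legtcp',w(-.105,.0035))
need([*w(-.112,.0035),.2],-22.5)
E
```

```text
stand [ 0.50812843 -0.34131216] legtcp [ 0.41246047 -0.29789682]
t 13.25 pos [ 0.5734 -0.3673  0.2258] rot [ 1.7998e+02 -5.0000e-02  1.8210e+01] F [ 0.9  0.3 -0. ] w 0.998 gf 0.0
shift [-136.5 -120.8   25.6] turn [ 0.   -0.06 40.71]
```

Emit:
arm_command --deltas '[0, 0, 8, -12, -11, 0, 85, 0, 0, 16, -38, -34, 0, 85, 0, 0, 24, -70, -62, 0, 85, 0, 0, 32, -100, -88, 5, 85, 0, 0, 38, -122, -108, 10, 85, 0, 0, 40.7, -133, -118, 15, 85, 0, 0, 40.7, -136, -121, 20, 85, 0, 0, 40.7, -136, -121, 20, 85, 0, 0, 40.7, -136, -121, 20, 85, 0, 0, 40.7, -136, -121, 20, 85]'

```text
t: 14.5
position: [0.4065, -0.2961, 0.205]
tcp_rot: [-180.0, -0.0, -22.2]
force: [-0.2, 0.3, 0.3]
gripper_width: 0.997
grip_force: 0.0
```

```bash
python3 - <<'E'
from h import *
need([.406,-.29523,.2],-22.5)
s,T=wshot();save(s,'w2')
wrect(s,T,'carton_new_centre',.120)
wrect(s,T,'carton_mid_centre',.084)
wrect(s,T,'leg',.09)
wrect(s,T,'lever',.09)
t=env.snapshot('top');save(t,'top2')
# stand frame projected points
O=np.array([.5081,-.3413,0]);Q=R.from_euler('z',-22.5,degrees=True)
im=s['img'][:,:,::-1].copy()
for p in [(-.105,.0035,.083),(-.045,.011,.04),(-.045,-.011,.04),(-.081,.048,.092),(-.081,-.048,.092),(-.105,.038,.09),(.07,0,.12),(-.125,.052,.012),(-.125,-.052,.012)]:
    u=wproj(s,T,O+Q.apply(p));print(p,u.round(1));cv2.circle(im,tuple(np.int32(u.round())),2,(255,0,255),-1)
cv2.imwrite('pics/w2m.png',cv2.resize(im[60:380,130:430],None,fx=1.85,fy=1.85,interpolation=cv2.INTER_CUBIC))
E
```

```text
t 14.5 pos [ 0.4065 -0.2961  0.205 ] rot [-1.800e+02 -4.000e-02 -2.219e+01] F [-0.2  0.3  0.3] w 0.997 gf 0.0
shift [-0.8 -0.6  5. ] turn [-0.   -0.04  0.31]
carton_new_centre 0.73 rect [ 544.8 -355.7] [85.3 18.1] 68.2 px [287.   9.] 2522
carton_mid_centre 0.61 rect [ 542.5 -355.1] [80.1  8.2] 67.4 px [285.  27.] 883
leg 0.79 rect [ 438.1 -311.3] [ 94.7 101.9] 67.5 px [280. 170.] 4762
leg 0.34 rect [ 423.2 -283.2] [27.2 38.6] 68.3 px [260. 192.] 1200
lever 0.93 rect [ 423.4 -282.7] [26.2 38.9] 67.5 px [259. 195.] 1163
(-0.105, 0.0035, 0.083) [282.3 196.5]
(-0.045, 0.011, 0.04) [274.7 122.8]
(-0.045, -0.011, 0.04) [298.2 123. ]
(-0.081, 0.048, 0.092) [227.  170.3]
(-0.081, -0.048, 0.092) [346.4 171.1]
(-0.105, 0.038, 0.09) [240.4 198.5]
(0.07, 0, 0.12) [288.4 -28.5]
(-0.125, 0.052, 0.012) [237.2 197.5]
(-0.125, -0.052, 0.012) [334. 198.]
```

View pics/w2m.png

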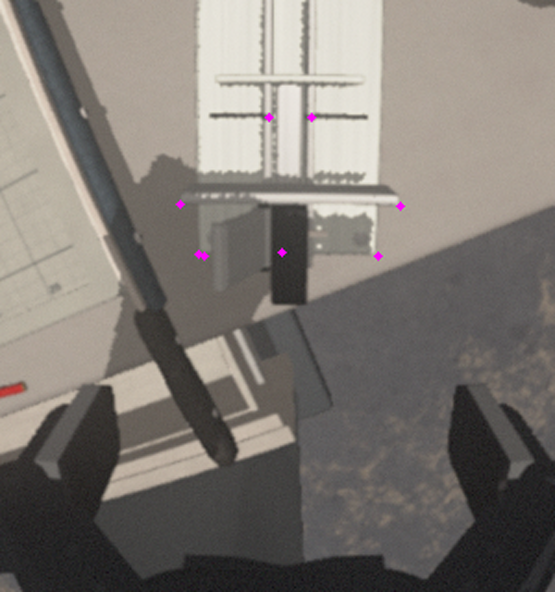

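The overlay confirms the stand pose: the projected mark falls on the black line (crop row 117) and the bar ends match. The lever leans out to crop column 213. The cutter's black handle passes close on that side at about (150,290), so I'll go down with a slightly smaller opening.

Emit:
arm_command --deltas '[0, 0, 0.3, -0.8, 2, 10, 80, 0, 0, 0.3, -0.8, 2, 35, 80, 0, 0, 0.3, -0.8, 2, 65, 80, 0, 0, 0.3, -0.8, 2, 92, 80, 0, 0, 0.3, -0.8, 2, 115, 80, 0, 0, 0.3, -0.8, 2, 130, 80, 0, 0, 0.3, -0.8, 2, 138, 80, 0, 0, 0.3, -0.8, 2, 141, 80, 0, 0, 0.3, -0.8, 2, 141, 80, 0, 0, 0.3, -0.8, 2, 141, 80]' --force 40

```text
t: 16.05
position: [0.4048, -0.2977, 0.0645]
tcp_rot: [180.0, -0.1, -22.5]
force: [0.7, 0.1, -0.2]
gripper_width: 0.938
grip_force: 0.0
```

```bash
cat >> h.py <<'E'
def stand():
    st=env.read_state();O=np.array([.5081,-.3413,0]);Q=R.from_euler('z',-22.5,degrees=True)
    print('stand-frame TCP mm',(Q.inv().apply(st['position']-O)*1000).round(2),'F',Q.inv().apply(st['force']).round(2),'rot',st['tcp_rot'].round(2),'w',round(st['gripper_width']*85.4,1),'gf',round(st['grip_force'],1),'t',st['t'])
E
python3 - <<'E'
from h import *
stand()
s,T=wshot();save(s,'w3')
O=np.array([.5081,-.3413,0]);Q=R.from_euler('z',-22.5,degrees=True)
cv2.imwrite('pics/w3c.png',cv2.resize(s['img'][40:420,100:460,::-1],None,fx=1.55,fy=1.55,interpolation=cv2.INTER_CUBIC))
for p in [(-.045,.011,.04),(-.045,-.011,.04)]: print((wproj(s,T,O+Q.apply(p))-[100,40])*1.55)
E
```

```text
stand-frame TCP mm [-112.14    0.77   64.53] F [ 0.58  0.34 -0.25] rot [ 1.7999e+02 -8.0000e-02 -2.2520e+01] w 80.1 gf 0.0 t 16.05
[252.22309002 138.90716733]
[319.21899178 138.92134605]
```

View pics/w3c.png

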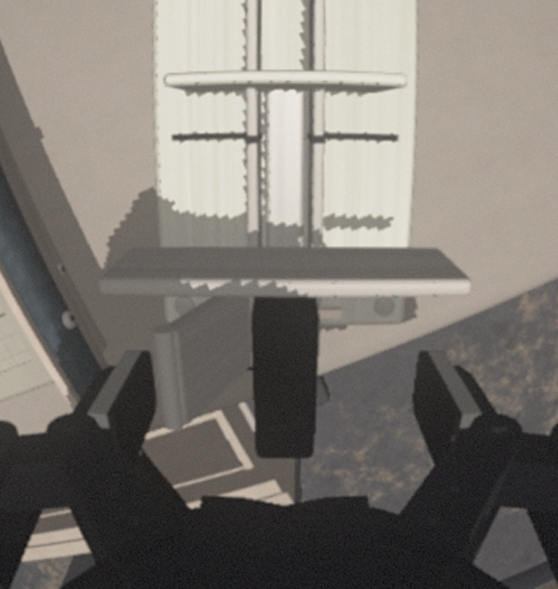

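The wrist view shows the fingers astride fin and lever: left finger at column 150, lever face at 160, bar ahead at row 285, black mark at row 137. Pushing now.

Emit:
arm_command --deltas '[0, 0, 0, 5, 0, 0, 80, 0, 0, 0, 14, 0, 0, 80, 0, 0, 0, 22, 0, 0, 80, 0, 0, 0, 32, 0, 0, 80, 0, 0, 0, 44, 0, 0, 80, 0, 0, 0, 56, 0, 0, 80, 0, 0, 0, 66, 0, 0, 80, 0, 0, 0, 73, 0, 0, 80, 0, 0, 0, 77, 0, 0, 80, 0, 0, 0, 78, 0, 0, 80]'

```text
t: 17.35
position: [0.4763, -0.3273, 0.0637]
tcp_rot: [180.0, 0.0, -22.5]
force: [-2.1, 1.2, 0.9]
gripper_width: 0.937
grip_force: 1.5
```

```bash
python3 - <<'E'
from h import *
stand()
s,T=wshot();save(s,'w4')
O=np.array([.5081,-.3413,0]);Q=R.from_euler('z',-22.5,degrees=True)
cv2.imwrite('pics/w4c.png',cv2.resize(s['img'][60:360,160:400,::-1],None,fx=2,fy=2,interpolation=cv2.INTER_CUBIC))
for p in [(-.045,.011,.04),(-.045,-.011,.04),(-.021,.048,.092),(-.021,-.048,.092)]: print(((wproj(s,T,O+Q.apply(p))-[160,60])*2).round(1))
E
```

```text
stand-frame TCP mm [-34.75   0.73  63.74] F [-2.41  0.29  0.93] rot [ 1.800e+02  3.000e-02 -2.252e+01] w 80.0 gf 1.5 t 17.35
[210.  416.1]
[286.8 416. ]
[ 17.1 424.4]
[480.8 424. ]
```

View pics/w4c.png

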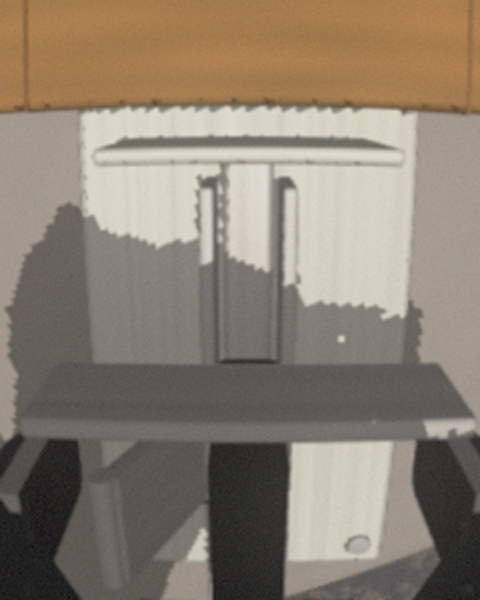

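The push bar covers the mark from here. The bar's rear top edge is at crop row 440 and the retaining plate's top at rows 150–165, so I'll work out the leg travel from those.

```bash
python3 - <<'E'
from h import *
stand()
s,T=wshot();O=np.array([.5081,-.3413,0]);Q=R.from_euler('z',-22.5,degrees=True).inv()
f=lambda c,r,z:(Q.apply(wplane(s,T,(c/2+160,r/2+60),z)-O)*1000).round(1)
for r in(438,440,442): print('bar back',f(250,r,.092)[0]+81)
for r in(418,421): print('bar front',f(250,r,.092)[0]+81)
print('carton face(top.. .12)',f(250,108,.12),f(250,108,.084))
for r in(148,151,163,166): print('plate',r,f(250,r,.064))
# edge rows at centre col, from gradients
g=cv2.GaussianBlur(s['img'].mean(2),(0,0),.8)
for c in(240,250,320,340): print(c,[(r,int(g[r,c])) for r in range(262,286,2)])
# earlier pic at leg 0: same edges
E
```

```text
stand-frame TCP mm [-34.74   0.76  63.77] F [-3.62 -0.29 -1.29] rot [ 1.800e+02  2.000e-02 -2.252e+01] w 80.3 gf 1.4 t 17.4
bar back 58.1
bar back 57.6
bar back 57.1
bar front 62.6
bar front 61.9
carton face(top.. .12) [4.07e+01 1.00e-01 1.20e+02] [40.5 -0.1 84. ]
plate 148 [31.7 -0.2 64. ]
plate 151 [31.  -0.2 64. ]
plate 163 [28.4 -0.2 64. ]
plate 166 [27.7 -0.2 64. ]
240 [(262, 84), (264, 84), (266, 86), (268, 88), (270, 93), (272, 106), (274, 109), (276, 110), (278, 108), (280, 97), (282, 87), (284, 85)]
250 [(262, 85), (264, 84), (266, 85), (268, 87), (270, 93), (272, 104), (274, 109), (276, 109), (278, 107), (280, 98), (282, 86), (284, 85)]
320 [(262, 88), (264, 87), (266, 90), (268, 91), (270, 97), (272, 108), (274, 113), (276, 113), (278, 111), (280, 130), (282, 184), (284, 197)]
340 [(262, 89), (264, 89), (266, 91), (268, 92), (270, 98), (272, 111), (274, 113), (276, 112), (278, 112), (280, 144), (282, 194), (284, 199)]
```

Emit:
arm_command --deltas '[0, 0, 0, 1.5, 0, 0, 80, 0, 0, 0, 3, 0, 0, 80, 0, 0, 0, 3, 0, 0, 80, 0, 0, 0, 3, 0, 0, 80, 0, 0, 0, 3, 0, 0, 80, 0, 0, 0, 3, 0, 0, 80, 0, 0, 0, 3, 0, 0, 80, 0, 0, 0, 3, 0, 0, 80, 0, 0, 0, 3, 0, 0, 80, 0, 0, 0, 3, 0, 0, 80]'

```text
t: 18.7
position: [0.4792, -0.3284, 0.0639]
tcp_rot: [-180.0, 0.0, -22.5]
force: [-2.5, -0.5, -1.6]
gripper_width: 0.94
grip_force: 1.5
```

```bash
cat > leg.py <<'E'
from h import *
stand()
s,T=wshot();O=np.array([.5081,-.3413,0]);Q=R.from_euler('z',-22.5,degrees=True).inv()
g=cv2.GaussianBlur(s['img'].mean(2),(0,0),.8)
f=lambda c,r,z:(Q.apply(wplane(s,T,(c,r),z)-O)*1000)
for c in(320,335): 
    d=np.diff(g[262:300,c]);r=262+np.argmax(d)+.5;print('leg from bar',c,r,f(c,r,.092)[0].round(1)+81)
for c in(240,320):
    d=np.diff(g[105:160,c]);print('grad rows',c,[(105+i,int(d[i])) for i in range(len(d)) if abs(d[i])>8])
c=env.snapshot('scene');save(c,'sc')
E
python3 leg.py; python3 - <<'E'
import cv2
from h import *
im=cv2.imread('pics/sc.png');O=np.array([.5081,-.3413,0])
cv2.imwrite('pics/scc.png',cv2.resize(im[140:240,240:400],None,fx=5,fy=5,interpolation=cv2.INTER_CUBIC))
E
```

```text
stand-frame TCP mm [-31.67   0.87  63.89] F [-2.16 -1.43 -1.61] rot [-1.800e+02  1.000e-02 -2.251e+01] w 80.2 gf 1.5 t 18.7
leg from bar 320 280.5 60.2
leg from bar 335 280.5 60.1
grad rows 240 [(120, -10), (122, 24), (123, 41), (124, 30), (125, 8), (126, -9), (127, -29), (128, -36), (129, -21), (131, 8), (132, 22), (133, 30), (134, 24), (135, 13), (138, -12), (139, -15), (141, 10), (142, 17), (143, 8)]
grad rows 320 [(122, 11), (123, 32), (124, 34), (125, 12), (126, -13), (127, -31), (128, -31), (129, -15), (132, 24), (133, 35), (134, 25), (135, 11), (138, -16), (139, -19), (141, 14), (142, 20), (143, 8)]
```

View pics/scc.png

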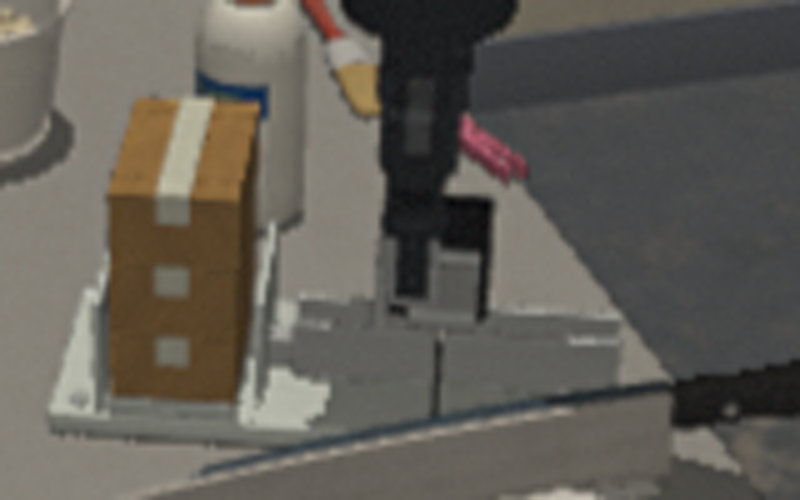

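The scene crop shows the column square, and the white pointer at (440,330) is right above the black mark line at column 440. The bar edge gives a leg travel of 60.1 mm. Now I'll close on lever and fin.

Emit:
arm_command --deltas '[0, 0, 0, 0, -1, 0, 72, 0, 0, 0, 0, -2, 0, 64, 0, 0, 0, 0, -2.6, 0, 56, 0, 0, 0, 0, -2.6, 0, 48, 0, 0, 0, 0, -2.6, 0, 40, 0, 0, 0, 0, -2.6, 0, 33, 0, 0, 0, 0, -2.6, 0, 26, 0, 0, 0, 0, -2.6, 0, 18, 0, 0, 0, 0, -2.6, 0, 12, 0, 0, 0, 0, -2.6, 0, 12]' --force 50

```text
t: 20.05
position: [0.4815, -0.3265, 0.0655]
tcp_rot: [-180.0, -0.2, -22.6]
force: [-3.4, -0.6, 8.7]
gripper_width: 0.251
grip_force: 51.2
```

```bash
python3 leg.py
```

```text
stand-frame TCP mm [-30.22   3.5   65.52] F [-2.93 -1.87  8.69] rot [-179.97   -0.19  -22.6 ] w 21.5 gf 51.2 t 20.05
leg from bar 320 293.5 54.3
leg from bar 335 268.5 66.1
grad rows 240 [(132, 23), (133, 33), (134, 26), (135, 13), (138, -11), (139, -13), (141, 10), (142, 16)]
grad rows 320 [(131, 9), (132, 27), (133, 36), (134, 23), (135, 8), (138, -16), (139, -19), (141, 17), (142, 18)]
```

Emit:
arm_command --deltas '[0, 0, 0, -0.8, -2.6, 0, 12, 0, 0, 0, -1.5, -2.6, 0, 12, 0, 0, 0, -1.5, -2.6, 0, 12, 0, 0, 0, -1.5, -2.6, 0, 12, 0, 0, 0, -1.5, -2.6, 0, 12, 0, 0, 0, -1.5, -2.6, 0, 12, 0, 0, 0, -1.5, -2.6, 0, 12, 0, 0, 0, -1.5, -2.6, 0, 12, 0, 0, 0, -1.5, -2.6, 0, 12, 0, 0, 0, -1.5, -2.6, 0, 12]'

```text
t: 21.4
position: [0.4799, -0.3258, 0.0655]
tcp_rot: [179.9, -0.2, -22.7]
force: [-4.5, -3.4, 6.3]
gripper_width: 0.249
grip_force: 53.0
```

```bash
python3 leg.py;python3 - <<'E'
import cv2
from h import *
s,T=wshot()
a=cv2.resize(s['img'][60:360,150:410,::-1],None,fx=1.5,fy=1.5,interpolation=cv2.INTER_CUBIC)
im=cv2.imread('pics/sc.png');b=cv2.resize(im[150:240,250:360],(390,320),interpolation=cv2.INTER_CUBIC)
b=np.vstack([b,np.zeros((a.shape[0]-320,390,3),np.uint8)])
cv2.imwrite('pics/fin.png',np.hstack([a,b]))
E
```

```text
stand-frame TCP mm [-31.97   3.5   65.51] F [-2.9  -4.86  6.29] rot [179.86  -0.2  -22.69] w 21.3 gf 53.0 t 21.4
leg from bar 320 268.5 64.4
leg from bar 335 268.5 64.2
grad rows 240 [(120, 17), (121, 38), (122, 31), (123, 11), (127, -21), (128, -36), (129, -28), (130, -10), (132, 21), (133, 33), (134, 27), (135, 13), (138, -9), (139, -12), (141, 8), (142, 15), (143, 8)]
grad rows 320 [(120, 11), (121, 36), (122, 37), (123, 15), (126, -11), (127, -29), (128, -35), (129, -20), (131, 9), (132, 28), (133, 35), (134, 23), (135, 9), (138, -11), (139, -13), (141, 9), (142, 14)]
```

View pics/fin.png

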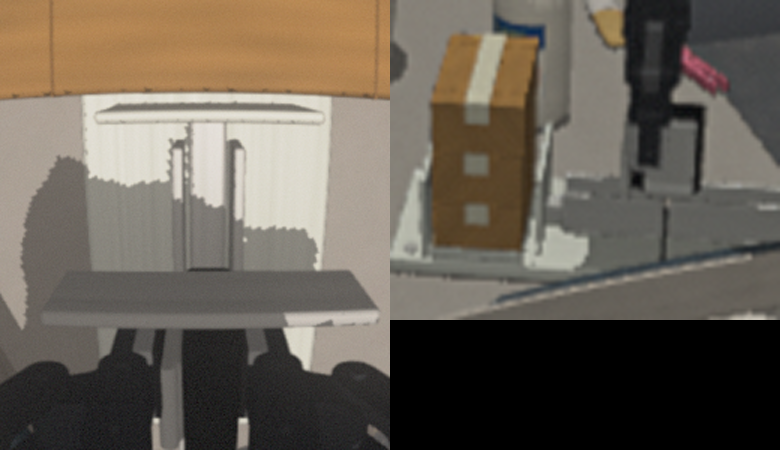

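The final view shows the lever upright against the fin between the fingers and the column square. The bar edge puts the leg at about 60 mm, so I'm handing in.

```bash
python3 -c "
from station import env
print(env.finish_job())"
```

```text
the job is handed in; nothing more can be done
None
```

The job is handed in: the carton is on the column and let go, the leg reads about 60 mm (at the mark), and the cam lever is shut with the fingers still gripping at about 50 N. The hand-in call returned no verdict, so these are my own last readings.

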